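# Prise up a snapped-shut centrifuge lid and hold it at its balance point

### The job

The little bench centrifuge's lid has snapped shut and its stay has been taken off for replacement. Slip the spatula's blade into the pocket under the blue thumb tab and prise the lid up off its catch, lay the spatula back down on the bench, then take the tab between the fingers and swing the lid up to its balance point, a little short of upright (about 72 degrees open), where it falls neither shut nor over backwards. Finish while still holding the lid there by its tab, quite still, so that the new stay can be screwed on; never let the lid go right over to its back stop, and leave the other things on the bench where they are.

Things in the scene. Friction and masses are not known exactly. Their poses are not given: they have to be found in the camera images.
- lid (a joint): lid hinge, rad: 0 shut; grows as the front edge rises and goes back; back stop 1.6. Shut, a spring catch holds it (about 7 N upward at the tab frees it). Past the catch (0.08) it no longer falls shut: let go, it rests ajar on the catch at 0.12. Balance point 1.26 (72 degrees): below it the lid falls back to ajar, above it over backwards, within a second; next to no hinge friction. Lid 0.32 kg
- tab (a point): centre of the blue thumb tab at the middle of the lid's front edge: 22 mm wide (y), 8 thick (z), from 15 mm in front of this point to 19 behind it, where the white lid begins. Turns with the lid: x towards the hinge, y along it, z out of the lid's top. Shut: sunk between console blocks, 1 mm below their tops, 4 mm gap each side. Ajar: underside 7 mm above the blocks, sides free to grip
- lid_hinge (a point): middle of the hinge axis at the centrifuge's back, 70 mm above the bench. Axes are the centrifuge's own and do not turn with the lid: x from its front to its back, y along the hinge to the left, z up. With the lid at q the tab centre is 141 cos(q) - 17 sin(q) mm in front of this point and 141 sin(q) + 17 cos(q) mm above it
- pry_gap (a point): centre of the mouth of the pocket under the tab, in the centrifuge's front face, 79 mm above the bench. Axes as lid_hinge: the blade goes in along +x. Gap 30 mm wide, 8 high (floor 4 mm below this point, underside of the shut tab 4 above), 36 deep; the tab begins 5 mm behind the mouth. Centrifuge fixed, 154 mm deep, 170 wide; the front console's top is 92 mm above the bench
- spatula_grip (a point): point in the blue handle, at mid thickness, 6 mm above the bench as it lies. Spatula 139 mm long, 60 g: handle 14 mm wide, 12 thick, from 59 mm behind this point to 13 ahead; neck 8 mm thick to 24 ahead; steel blade 14 wide, 2.5 thick, level with mid handle, to the tip 80 mm ahead. x towards the tip, z up. Lies flat to the right or to the left of the centrifuge
- spatula_tip (a point): tip of the spatula's blade; axes as spatula_grip
- spatula: the spatula, blue handle and steel blade; origin at its underside, 10 mm ahead of spatula_grip; x towards the blade tip. Used as a lever over the pocket's front edge (handle down about 30 mm), its handle turns between the finger pads; let go just above the bench it drops flat
- lid_stay: bystander: the new lid stay, a flat steel link 119 x 15 x 4 mm with a brass stud, lying on the bench; origin under its centre, x along it. Lies at the spot (right or left) that the spatula does not have
- hex_key: bystander: hex key, 32 x 92 x 6 mm, lying flat at the left near the bench edge; origin under its middle
- timer: bystander: white lab timer, 62 x 62 x 16 mm, at the left; origin under its middle
- tube_rack: bystander: blue tube rack, 90 x 165 x 56 mm, with three capped tubes standing in it, at the left; origin under its middle

How it is judged:
By the outcome, as a careful person would: the job done as asked, in the order asked, and still so for the second after the job is handed in, while the arm keeps its last pose, push and grip.
It also fails if it takes over 58 s, if anything falls off the work surface, if the arm or the gripper's body presses on something with over 40 N, if the wrist force passes 120 N, or if a joint passes its speed limit or range.

### The arm

A 7-joint arm with a two-finger parallel gripper is mounted at the origin on a cart in front of the work surface, level with it; the furniture and walls round the work are solid. World frame = base frame: x ahead of the robot, y to its left, z up, the work surface at z = 0. Lengths are in mm, angles in rad, forces in N, time in s.
With the tool pointing down it reaches from about 400 to 900 mm from the base axis. Payload 5.5 kg.
Tool frame: the origin (TCP) lies on the mounting face of the last link; the fingertips stand 173 mm ahead of it and the grasp point (between the pads) lies 155 mm ahead of it; z points along the fingers, y is the line along which they close (so a half turn about z gives the same grasp; the last joint's range is limited). The gripper opens to 85 mm and grips with 20 to 120 N. Pads are 22 mm wide; open, the fingers measure 114 mm over their backs; the gripper's body (76 mm by 85 mm) begins 54 mm behind the grasp point. The pads swing forward as they close: fully open they stand 13 mm farther back than shut.
Start: joints at [1.53, 0.501, -0.427, 1.55, 0.221, 1.138, -0.21], TCP at [194.473, -620.223, 404.71] pointing down, gripper open.
Joint ranges: [-2.88, 2.88], [-0.31, 2.03], [-1.54, 1.56], [0.2, 2.42], [-1.41, 4.55], [0.19, 2.02], [-2.57, 2.57]. Speed limits (rad/s): [2.57, 2.57, 3.14, 3.14, 3.14, 3.14, 3.14].

### API

Orientations are given as a unit quaternion [x, y, z, w].
In Python, from plant import r, vision, order gives the robot as it stands.
- The arm moves only by the shell command python3 -m inch 'ROWS'. ROWS is JSON, a list of rows, each a list of 5 numbers: the finger opening in mm, from 0 to 85.4, then the shift along the tool's x, y, z in mm, then the turn about the tool's z in rad. In form: [[jaw, tx, ty, tz, yaw], ...]. A call has exactly 10 rows; each row is the pose to reach, as a shift and turn from the pose commanded when the call began, along the tool's axes at that moment; what a row does not reach only later rows make up. A row lasts 1/12 s, in which the tool goes at most 41.7 mm and 7.16 degrees, less where a joint would pass 70% of its speed; a pose out of reach is approached as far as the arm can. A call with a gripper value outside its range is refused whole. The fingers move at their own pace and stop on an object; the grip force is fixed at half the most. Time passes only in rows, so rows that repeat a pose let the fingers close, or fill a call up. It gives the time, the measured TCP pose, the force, the opening and the grip force at its end, in the units of the state.
- r.read_state(): the state, without advancing time (a new reading comes with each control period).
- vision.get_image(name): name is "side" or "top" or "wrist"; returns the picture (420x560x3 uint8, red, green, blue); there is no depth.
- vision.get_calibration(name): a dict with "fov_y" (degrees; the focal length in pixels is half the picture's height over the tangent of half this angle, whatever the lens; pixels are square), "cx", "cy" (the principal point, pixels), "world_to_cam" (4x4, takes a point from world to camera coordinates). Camera axes: x right, y up, looking along -z (the intrinsics and any distortion apply to the point x, -y, -z); pixel columns grow to the right and rows downward; lengths in mm; the calibration is good to about 2 mm. A picture is of the moment at which its call begins: read the wrist's pose just before it. get_calibration takes no time and is no camera call; for the wrist camera it gives the pose at the moment of the call.
- order.close_job(): hands the job in; it is judged then, once.
Trained networks look in the newest picture that a camera, given by its name, has taken for a name from the list of things; names that differ only in an ending like _2 or _b are one class to them, and where a whole thing is asked for, a point or a joint stands for the part that bears it (a point fixed in the world has none). Each returns a list of dicts, best first, with "score" (0 to 1); they miss things now and then, are a little off and sometimes report something else, mostly with a low value. They report only what shows in the picture. A call takes as long as a camera call.
- vision.find_in(camera, target): "point" ([column, row] in pixels, amid what is visible of it).
- vision.regions_of(camera, target): "pixels" (420x560 bool, what is visible of it) and "point" ([column, row] in pixels, amid what is visible of it).
The state is a dict: "t": time; "q": joint angles; "dq": joint speeds; "tau": joint torques, N m; "tool_pos": TCP position; "orientation": TCP orientation; "ft_force": force on the tool from outside, world axes, zero at the start; "wrist_torque": the same for the moment, N m; "gripper_width": finger opening in mm; "finger_force": force on a finger pad.
Only numpy, scipy, OpenCV 4.12 (cv2) and the standard library are available. Lean on these libraries where they do the work, as an engineer would, in place of code of your own. Each camera call takes 0.05 s, during which the arm holds its last target. There are 200 camera calls.

## Working session

There is one attempt and no reset: what is moved stays moved. The work goes in short steps, Python scripts to look and compute and a shell command to move; the robot and the scene stay as the last step left them, time stands still between calls to the robot, and variables do not carry over. Pictures are saved under pics/ and viewed, at most 10 in all, crops included, and the job is handed in when it is done.

```bash
ls; mkdir -p pics
cat > h.py <<'E'
import numpy as np, cv2
from plant import r, vision, order
def snap(cam,fn=None):
    im=vision.get_image(cam)
    if fn: cv2.imwrite('pics/'+fn,cv2.cvtColor(im,cv2.COLOR_RGB2BGR))
    return im
def K(cam):
    c=vision.get_calibration(cam); f=210/np.tan(np.radians(c['fov_y'])/2); return f,c['cx'],c['cy'],np.array(c['world_to_cam']),c
def ray(cam,px,z,cal=None):
    f,cx,cy,T,_=cal or K(cam)
    R,t=T[:3,:3],T[:3,3]
    d=R.T@np.array([(px[0]-cx)/f,-(px[1]-cy)/f,-1]); o=-R.T@t
    return o+d*(z-o[2])/d[2]
def proj(cam,P,cal=None):
    f,cx,cy,T,_=cal or K(cam)
    p=T[:3,:3]@np.array(P)+T[:3,3]; return np.array([cx+f*p[0]/-p[2],cy-f*p[1]/-p[2]])
E
python3 - <<'E'
from h import *
np.set_printoptions(precision=2,suppress=True)
s=r.read_state(); print(s['t'],s['tool_pos'],s['orientation'],s['gripper_width'])
for c in ['top','side']:
    snap(c,c+'1.png'); k=K(c); print(c,k[4])
    for n in ['tab','lid','spatula','spatula_grip','spatula_tip','pry_gap','lid_hinge','lid_stay']:
        d=vision.find_in(c,n); print(n,[(x['point'],round(x['score'],2)) for x in d[:2]])
E
```

```text
pics
0.0 [ 194.28 -619.92  403.67] [ 0.99  0.15 -0.   -0.  ] 85.66501997880998
top {'fov_y': 50.31985124581786, 'cx': 276.94678168458415, 'cy': 207.8028974500164, 'world_to_cam': array([[   -0.  ,    -1.  ,     0.01,    19.81],
       [    1.  ,     0.  ,     0.06,  -498.49],
       [   -0.06,     0.01,     1.  , -1186.69],
       [    0.  ,     0.  ,     0.  ,     1.  ]])}
tab [([329.3, 183.0], 0.92), ([414.2, 215.3], 0.33)]
lid [([328.5, 183.0], 0.75)]
spatula [([411.0, 217.2], 0.76), ([133.7, 248.7], 0.71)]
spatula_grip [([412.3, 222.9], 0.72)]
spatula_tip [([416.0, 220.7], 0.59)]
pry_gap [([329.4, 192.7], 0.94)]
lid_hinge [([328.4, 190.0], 0.89)]
lid_stay [([228.9, 231.0], 0.66)]
side {'fov_y': 45.619334853861105, 'cx': 271.64230477272366, 'cy': 203.31905517851146, 'world_to_cam': array([[    0.99,    -0.14,     0.02,  -512.66],
       [    0.09,     0.67,     0.74,  -128.98],
       [   -0.12,    -0.73,     0.67, -1334.35],
       [    0.  ,     0.  ,     0.  ,     1.  ]])}
tab [([295.7, 245.2], 0.85)]
lid [([296.4, 241.6], 0.96)]
spatula [([272.9, 341.2], 0.84)]
spatula_grip [([268.0, 347.4], 0.59)]
spatula_tip [([269.9, 346.3], 0.54)]
pry_gap [([285.9, 253.0], 0.86)]
lid_hinge [([287.4, 251.0], 0.59)]
lid_stay [([234.4, 201.9], 0.59), ([287.7, 250.3], 0.22)]
```

```bash
python3 -c "
import cv2
a=cv2.imread('pics/top1.png');cv2.imwrite('pics/top1c.png',cv2.resize(a[90:330,180:500],None,fx=2.5,fy=2.5,interpolation=cv2.INTER_CUBIC))"
```

```text
(no output)
```

View pics/top1c.png

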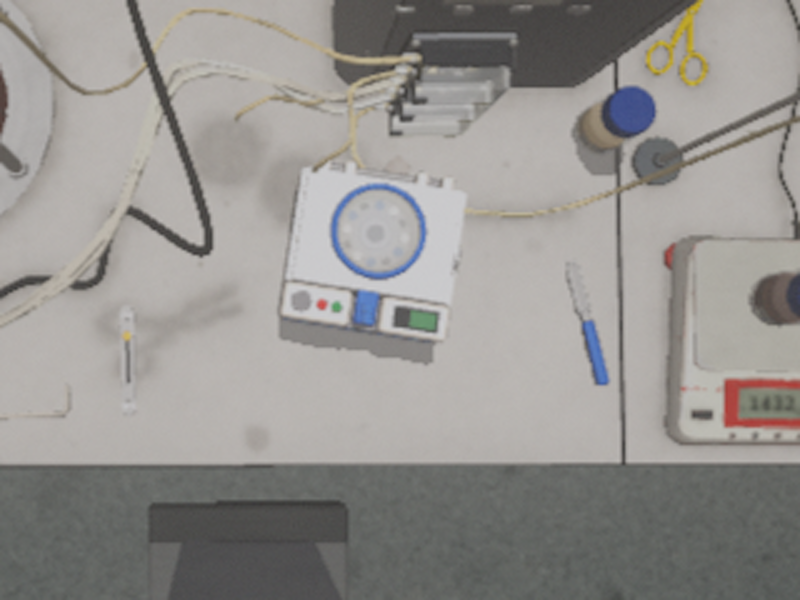

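View pics/side1.png

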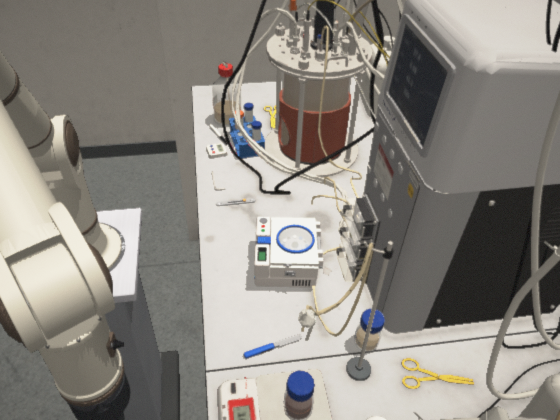

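Run:
```python
from h import *
np.set_printoptions(precision=1,suppress=True)
k=K('top')
u=lambda a,b:(180+a/2.5,90+b/2.5)
tip=ray('top',u(572,263),6,k); end=ray('top',u(603,384),6,k); print(tip,end,np.linalg.norm(tip-end),np.degrees(np.arctan2(*(tip-end)[1::-1])))
tab=ray('top',u(367,309),87,k); 
print('tab',tab)
fl=ray('top',u(282,303),92,k); fr=ray('top',u(446,338),92,k); bl=ray('top',u(304,168),92,k);br=ray('top',u(466,194),92,k)
print(fl,fr,bl,br)
d=fl-fr; print(np.linalg.norm(d),np.degrees(np.arctan2(-d[0],d[1])),np.linalg.norm(bl-fl)); d=bl-br; print(np.degrees(np.arctan2(-d[0],d[1])))
for nm in ['spatula','lid','tab']:
    d=vision.regions_of('top',nm)
    for x in d[:1]: print(nm,x['score'],x['point'],x['pixels'].sum(),cv2.minAreaRect(np.argwhere(x['pixels'])[:,::-1].astype(np.float32)))
from scipy.spatial.transform import Rotation as R
s=r.read_state(); print(R.from_quat(s['orientation']).as_matrix(), s['t'])
```

```text
[ 533.6 -339.3    6. ] [ 402.2 -370.7    6. ] 135.09746843513972 13.41288300262606
tab [ 479.6 -105.1   87. ]
[485.3 -18.9  92. ] [ 450.2 -183.9   92. ] [622.3 -41.5  92. ] [ 596.1 -205.9   92. ]
168.6986986217848 -12.036662152393003 138.85503638477735
-9.071155125935602
spatula 0.7 [328.8, 190.6] 4454 ((328.6351318359375, 189.18917846679688), (69.04757690429688, 68.22557830810547), 9.462322235107422)
lid 0.83 [327.6, 184.1] 3147 ((330.25592041015625, 187.45474243164062), (64.91417694091797, 63.661800384521484), 7.4958577156066895)
tab 0.73 [327.8, 184.8] 3170 ((329.4670104980469, 187.95729064941406), (64.34513092041016, 62.971763610839844), 7.305758953094482)
[[ 1.   0.3  0. ]
 [ 0.3 -1.   0. ]
 [ 0.   0.  -1. ]] 1.05
```

```bash
python3 -m inch '[[50,332,-172,74,0.066],[50,332,-172,74,0.066],[50,332,-172,74,0.066],[50,332,-172,74,0.066],[50,332,-172,74,0.066],[50,332,-172,74,0.066],[50,332,-172,74,0.066],[50,332,-172,74,0.066],[50,332,-172,74,0.066],[50,332,-172,74,0.066]]'
python3 - <<'E'
from h import *
np.set_printoptions(precision=2,suppress=True)
s=r.read_state(); print(s['t'],s['tool_pos'],s['q'],s['ft_force'])
snap('wrist','w1.png'); k=K('wrist'); print(k)
print(s['tool_pos'], -k[3][:3,:3].T@k[3][:3,3])
for p in [(460,-357,6),(534,-339,6),(402,-371,6),(480,-105,87)]: print(proj('wrist',p,k))
for n in ['spatula','spatula_grip','spatula_tip','tab','pry_gap']:
    d=vision.find_in('wrist',n); print(n,[(x['point'],round(x['score'],2)) for x in d[:2]])
E
```

```text
t: 1.88
tool_pos: [465.4, -348.8, 330.2]
orientation: [0.992, 0.124, 0.002, -0.002]
ft_force: [1.0, 0.6, 0.1]
gripper_width: 50.1
finger_force: 0.0
1.8833 [ 465.41 -348.84  330.18] [ 0.99  0.48 -0.51  1.79  0.27  0.94 -0.95] [1.02 0.62 0.11]
(np.float64(322.04272346464546), 281.9103139000611, 213.6211030547499, array([[   0.25,   -0.97,   -0.  , -452.41],
       [   0.93,    0.24,   -0.29, -332.14],
       [   0.28,    0.07,    0.96, -415.64],
       [   0.  ,    0.  ,    0.  ,    1.  ]]), {'fov_y': 66.21572774503295, 'cx': 281.9103139000611, 'cy': 213.6211030547499, 'world_to_cam': array([[   0.25,   -0.97,   -0.  , -452.41],
       [   0.93,    0.24,   -0.29, -332.14],
       [   0.28,    0.07,    0.96, -415.64],
       [   0.  ,    0.  ,    0.  ,    1.  ]])})
[ 465.41 -348.84  330.18] [ 536.35 -331.84  299.93]
[289.06 204.84]
[290.48 121.05]
[287.97 262.46]
[-85.11 114.28]
spatula [([287.9, 190.1], 0.72)]
spatula_grip []
spatula_tip [([290.9, 189.0], 0.89)]
tab []
pry_gap [([59.6, 85.9], 0.89), ([289.0, 191.6], 0.72)]
```

View pics/w1.png

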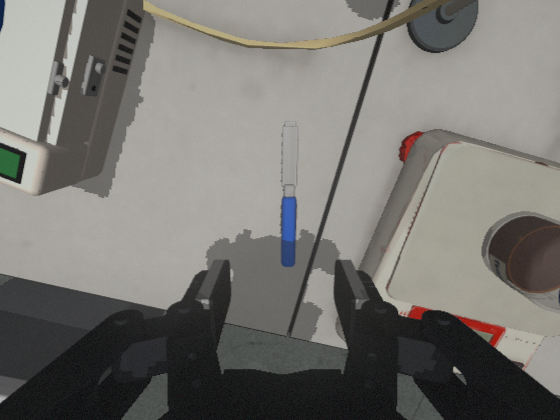

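```bash
cat >> h.py <<'E'
from scipy.spatial.transform import Rotation as R
def totool(P,s):  # world point/vector delta from TCP in tool axes
    return R.from_quat(s['orientation']).as_matrix().T@(np.array(P)-np.array(s['tool_pos']))
E
python3 - <<'E'
from h import *
np.set_printoptions(precision=2,suppress=True)
s=r.read_state(); k=K('wrist'); print(s['orientation'])
tip=ray('wrist',(290.2,122),7,k); end=ray('wrist',(288,266),12,k); front=ray('wrist',(289,196),12,k)
print(tip,end,front,np.linalg.norm((tip-end)[:2]),np.linalg.norm((front-end)[:2]))
for p in (tip,end,front): print(totool(p,s))
E
```

```text
[ 0.99  0.12 -0.    0.  ]
[ 526.74 -349.42    7.  ] [ 393.81 -379.99   12.  ] [ 462.93 -363.96   12.  ] 136.3911339343683 70.94549549144106
[ 68.76   6.53 323.82]
[-67.63   5.36 318.93]
[  3.31   5.84 318.88]
```

Run:
```python
from h import *
np.set_printoptions(precision=2,suppress=True)
s=r.read_state(); k=K('wrist'); im=snap('wrist'); s2=r.read_state(); print(s['tool_pos'],s2['tool_pos'],s['t'])
hsv=cv2.cvtColor(im,cv2.COLOR_RGB2HSV)
m=cv2.inRange(hsv,(105,120,40),(128,255,255)); m[:, :200]=0; m[:,400:]=0
ys,xs=np.nonzero(m); print(ys.min(),ys.max(),xs.min(),xs.max(),len(ys))
rt=np.percentile(ys,0.5),np.percentile(ys,99.5)
line=np.polyfit(ys,xs,1)
for y in (rt[0],rt[1],122,120):
    p=ray('wrist',(np.polyval(line,y),y),12 if y in rt else 7,k); print(y,p,totool(p,s))
d=vision.regions_of('wrist','spatula')
for x in d[:1]: 
    q=np.argwhere(x['pixels']); print(x['score'],q.min(0),q.max(0))
```

```text
[ 458.52 -358.69  330.87] [ 458.48 -358.69  330.88] 2.1833
186 255 272 285 938
186.0 [ 469.78 -352.3    12.  ] [ 12.69  -3.91 318.86]
255.0 [ 403.24 -368.71   12.  ] [-55.84  -3.42 318.91]
122 [ 524.19 -338.82    7.  ] [ 68.75  -4.38 323.81]
120 [ 525.83 -338.41    7.  ] [ 70.44  -4.39 323.81]
0.81 [108 270] [255 285]
```

```bash
python3 -m inch '[[50,1,-4,36,0],[50,1,-4,72,0],[50,1,-4,108,0],[50,1,-4,130,0],[50,1,-4,145,0],[50,1,-4,152,0],[50,1,-4,156,0],[50,1,-4,156,0],[50,1,-4,156,0],[50,1,-4,156,0]]'
python3 -m inch '[[0,0,0,0,0],[0,0,0,0,0],[0,0,0,0,0],[0,0,0,0,0],[0,0,0,0,0],[0,0,0,0,0],[0,0,0,0,0],[0,0,0,0,0],[0,0,0,0,0],[0,0,0,0,0]]'
```

```text
t: 3.12
tool_pos: [460.4, -353.3, 176.1]
orientation: [0.993, 0.118, 0.001, 0.001]
ft_force: [-0.2, -0.3, 0.0]
gripper_width: 50.0
finger_force: 0.0
t: 3.95
tool_pos: [460.2, -352.9, 175.6]
orientation: [0.993, 0.119, 0.0, 0.001]
ft_force: [-1.0, -0.6, 5.6]
gripper_width: 12.4
finger_force: 59.5
```

```bash
python3 -m inch '[[0,0,0,-41,0],[0,0,0,-82,0],[0,0,-5,-123,0.1],[0,-4,-45,-124,0.2],[0,-8,-86,-124,0.3],[0,-12,-126,-124,0.4],[0,-16,-166,-124,0.4],[0,-20,-206,-124,0.4],[0,-22,-246,-124,0.4],[0,-24,-280,-124,0.4]]'
python3 -m inch '[[0,0,0,0,0],[0,0,0,0,0],[0,0,0,0,0],[0,0,0,0,0],[0,0,0,0,0],[0,0,0,0,0],[0,0,0,0,0],[0,0,0,0,0],[0,0,0,0,0],[0,0,0,0,0]]'
python3 - <<'E'
from h import *
np.set_printoptions(precision=2,suppress=True)
s=r.read_state(); print(s['t'],s['tool_pos'],s['q'],s['orientation']); k=K('wrist')
im=snap('wrist','w2.png'); snap('side','s2.png')
for n in ['tab','pry_gap','spatula_tip','spatula']:
    d=vision.find_in('wrist',n); print(n,[(x['point'],round(x['score'],2)) for x in d[:2]])
print(k[3], 'proj tab',proj('wrist',(479.6,-105.1,91),k),'gap',proj('wrist',(460,-102,79),k))
E
```

```text
t: 4.78
tool_pos: [369.1, -83.9, 298.7]
orientation: [0.997, -0.081, -0.0, 0.0]
ft_force: [0.8, 1.2, -1.3]
gripper_width: 12.0
finger_force: 58.8
t: 5.62
tool_pos: [370.6, -86.3, 298.7]
orientation: [0.997, -0.081, -0.0, -0.0]
ft_force: [0.0, -0.8, -0.1]
gripper_width: 12.3
finger_force: 58.9
5.6167 [370.57 -86.31 298.66] [ 0.67  0.19 -0.55  2.28  0.15  0.71 -1.72] [ 1.   -0.08 -0.   -0.  ]
tab [([275.8, 35.3], 0.62)]
pry_gap [([275.0, 47.2], 0.74)]
spatula_tip [([283.5, 228.2], 0.7)]
spatula [([282.1, 226.7], 0.74)]
[[  -0.16   -0.99   -0.    -24.89]
 [   0.94   -0.15   -0.29 -355.56]
 [   0.29   -0.05    0.96 -389.23]
 [   0.      0.      0.      1.  ]] proj tab [284.93  37.9 ] gap [284.83  83.45]
```

View pics/w2.png

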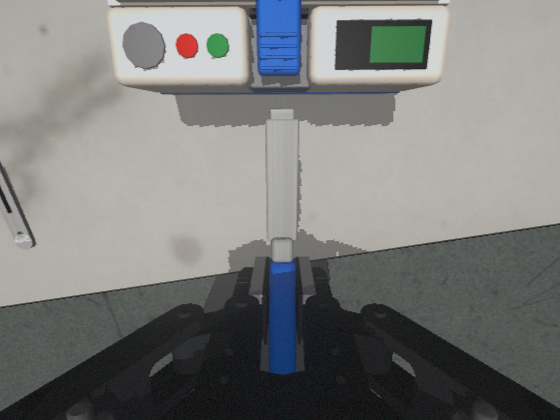

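Run:
```python
from h import *
np.set_printoptions(precision=2,suppress=True)
s=r.read_state(); k=K('wrist'); print(s['tool_pos'])
im=snap('wrist'); hsv=cv2.cvtColor(im,cv2.COLOR_RGB2HSV)
m=cv2.inRange(hsv,(100,120,60),(128,255,255)); t=m.copy(); t[90:]=0
for y in (10,30,50,65,70): 
    x=np.nonzero(t[y])[0]; print(y,x.min(),x.max(),(x.min()+x.max())/2)
ys,_=np.nonzero(t); print('front row',ys.max())
fr=ray('wrist',(279.5,ys.max()+1),89,k); print('tab front',fr,totool(fr,s))
l=ray('wrist',(257.5,30),91,k);rr=ray('wrist',(302.5,30),91,k);print('w',np.linalg.norm(l-rr))
for y in (5,60): print(totool(ray('wrist',(279.5,y),91,k),s))
for z in (125,130,135): print('tip',z,totool(ray('wrist',(282.5,109),z,k),s))
for p in ((109,45),(448,45)): print('corner',totool(ray('wrist',p,92,k),s))
```

```text
[370.57 -86.16 298.73]
10 256 301 278.5
30 257 300 278.5
50 258 300 279.0
65 258 300 279.0
70 259 299 279.0
front row 75
tab front [463.16 -99.49  89.  ] [ 93.5   -1.79 209.74]
w 22.04315536624475
[124.82  -1.72 207.75]
[100.72  -1.76 207.74]
tip 125 [ 76.74  -0.26 173.74]
tip 130 [ 76.65  -0.26 168.74]
tip 135 [ 76.57  -0.27 163.74]
corner [107.28 -85.84 206.74]
corner [107.36  81.31 206.75]
```

```bash
python3 -c "
import cv2
a=cv2.imread('pics/s2.png');cv2.imwrite('pics/s2c.png',cv2.resize(a[150:330,180:400],None,fx=3,fy=3,interpolation=cv2.INTER_CUBIC))"
```

```text
(no output)
```

View pics/s2c.png

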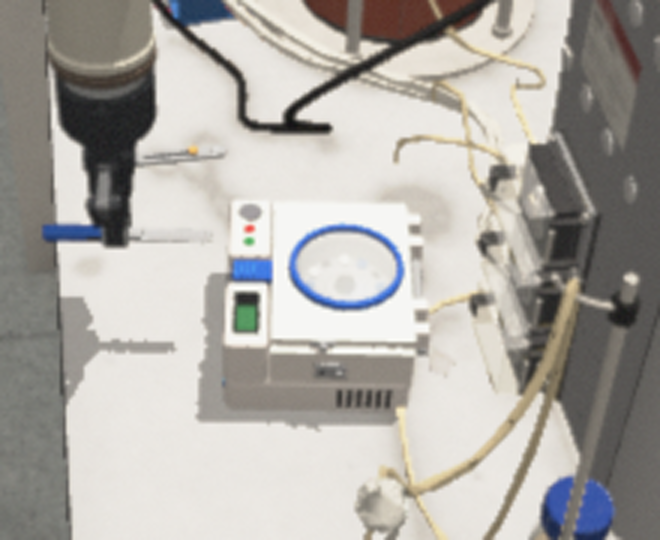

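```bash
python3 -m inch '[[0,0,-1.7,15,0],[0,0,-1.7,30,0],[0,0,-1.7,42,0],[0,0,-1.7,50.5,0],[0,0,-1.7,50.5,0],[0,0,-1.7,50.5,0],[0,0,-1.7,50.5,0],[0,0,-1.7,50.5,0],[0,0,-1.7,50.5,0],[0,0,-1.7,50.5,0]]'
python3 - <<'E'
from h import *
np.set_printoptions(precision=2,suppress=True)
s=r.read_state(); k=K('wrist'); print(s['t'],s['tool_pos'],s['q'],s['ft_force'])
im=snap('wrist','w3.png')
fr=ray('wrist',(279,75),89,k)
hsv=cv2.cvtColor(im,cv2.COLOR_RGB2HSV)
m=cv2.inRange(hsv,(100,120,60),(128,255,255)); ys,xs=np.nonzero(m[:110]); print('tab',ys.max() if len(ys) else None, xs.min() if len(xs) else None, xs.max() if len(xs) else None)
if len(ys):
    p=ray('wrist',((xs.min()+xs.max())/2,ys.max()+1),89,k); print(p,totool(p,s))
print('handle pred tip',proj('wrist',R.from_quat(s['orientation']).as_matrix()@np.array([77,-.3,169.5])+s['tool_pos'],k))
E
```

```text
t: 6.8
tool_pos: [371.1, -84.6, 248.7]
orientation: [0.997, -0.081, 0.001, 0.0]
ft_force: [0.8, -0.0, -0.5]
gripper_width: 12.1
finger_force: 58.9
6.8 [371.09 -84.63 248.69] [ 0.61  0.3  -0.51  2.31  0.27  0.58 -1.84] [ 0.79 -0.02 -0.53]
tab 88 129 435
[453.86 -97.76  89.  ] [ 83.61  -0.47 159.79]
handle pred tip [282.42 108.08]
```

```bash
python3 -m inch '[[0,4,0,0,0],[0,8,0,0,0],[0,12,0,0,0],[0,15,0,0,0],[0,18,0,0,0],[0,20,0,0,0],[0,22,0,0,0],[0,24,0,0,0],[0,24,0,0,0],[0,24,0,0,0]]'
python3 -c "
from h import *
s=r.read_state();print(s['tool_pos'],s['ft_force'])"
```

```text
t: 7.68
tool_pos: [394.5, -88.4, 248.2]
orientation: [0.997, -0.081, -0.0, -0.0]
ft_force: [0.1, 0.7, -0.3]
gripper_width: 12.2
finger_force: 58.9
[394.52102001 -88.3767814  248.17056808] [ 0.12680399  0.69147473 -0.29480832]
```

No contact force; continue to 44 mm in total and look.

```bash
python3 -m inch '[[0,4,0,0,0],[0,8,0,0,0],[0,12,0,0,0],[0,15,0,0,0],[0,18,0,0,0],[0,20,0,0,0],[0,20,0,0,0],[0,20,0,0,0],[0,20,0,0,0],[0,20,0,0,0]]'
python3 -c "
from h import *
s=r.read_state();print(s['tool_pos'],s['ft_force'])
a=snap('side')[:,:,::-1]; b=snap('wrist')[:,:,::-1]
c=cv2.resize(a[190:290,190:330],None,fx=4,fy=4,interpolation=cv2.INTER_CUBIC)
cv2.imwrite('pics/c4.png',np.vstack([c[:400,:560],b[:200]]))"
```

```text
t: 8.52
tool_pos: [414.0, -91.6, 248.2]
orientation: [0.997, -0.081, -0.0, 0.0]
ft_force: [0.4, -0.5, 0.0]
gripper_width: 12.1
finger_force: 58.9
[414.03817937 -91.5792506  248.16129924] [ 3.95582024e-01 -4.84267913e-01  3.26122633e-05]
```

View pics/c4.png

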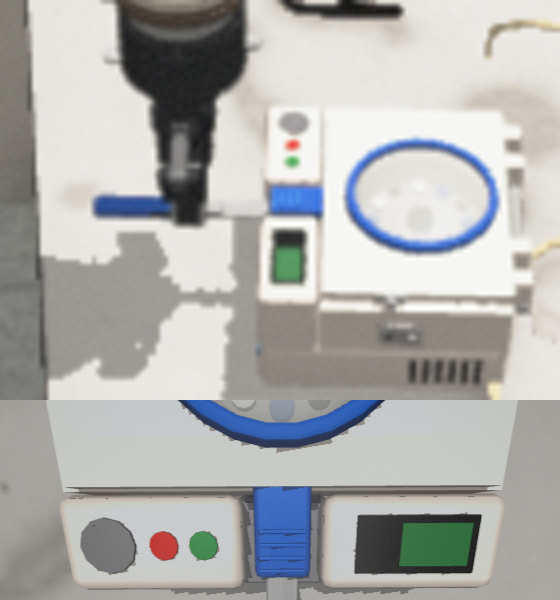

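```bash
python3 -m inch '[[0,0,0,3,0],[0,0.3,0,7,0],[0,0.7,0,11,0],[0,1.5,0,15,0],[0,2.5,0,19,0],[0,4,0,22.5,0],[0,5.4,0,25.5,0],[0,7,0,28,0],[0,8.5,0,30,0],[0,9.5,0,31.5,0]]'
python3 -c "
from h import *
s=r.read_state();print(s['tool_pos'],s['ft_force'])
a=snap('side')[:,:,::-1]; s=r.read_state();print(s['tool_pos'],s['ft_force']); b=snap('wrist')[:,:,::-1]
c=cv2.resize(a[190:290,190:330],None,fx=4,fy=4,interpolation=cv2.INTER_CUBIC)
cv2.imwrite('pics/c5.png',np.vstack([c[:400,:560],b[:200]]))"
```

```text
t: 9.45
tool_pos: [419.8, -92.4, 215.5]
orientation: [0.997, -0.081, -0.005, 0.0]
ft_force: [-12.4, 2.1, 11.3]
gripper_width: 12.4
finger_force: 70.5
[419.84075417 -92.43075219 215.4745605 ] [-12.39882166   2.06268673  11.27331058]
[419.9401608  -92.46707688 215.30873074] [-12.49510699   2.74812014  10.31727302]
```

View pics/c5.png

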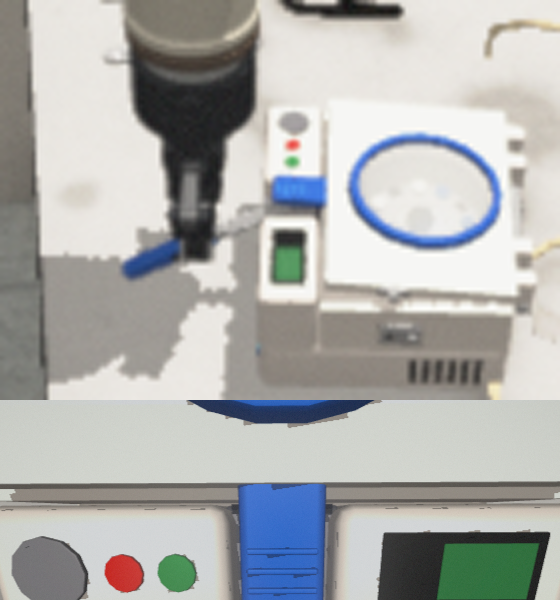

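```bash
cat >> h.py <<'E'
def tabq(rows,save=None,c0=200,c1=380):
    s=r.read_state(); k=K('wrist'); im=snap('wrist',save)
    hsv=cv2.cvtColor(im,cv2.COLOR_RGB2HSV); m=cv2.inRange(hsv,(100,120,60),(128,255,255))
    f,cx,cy,T,_=k; out=[]
    for y in rows:
        x=np.nonzero(m[y,c0:c1])[0]+c0
        if len(x)<20: continue
        w=x.max()-x.min()+1; mid=(x.max()+x.min())/2
        d=22*f/w; pc=np.array([(mid-cx)/f*d,-(y-cy)/f*d,-d])
        pw=T[:3,:3].T@(pc-T[:3,3]); out.append((y,w,mid,pw,totool(pw,s)))
    return s,out
E
python3 - <<'E'
from h import *
np.set_printoptions(precision=1,suppress=True)
s,o=tabq(range(95,200,15))
print(s['tool_pos'],s['ft_force'],s['t'])
for x in o: print(*x)
E
```

```text
[419.9 -92.5 215.4] [-12.3   2.5   8.8] 9.55
95 87 282.0 [ 496.9 -104.7   97.4] [ 79.1  -0.5 117.2]
110 86 281.5 [ 493.4 -104.    97.6] [ 75.5  -0.6 117.1]
125 85 282.0 [ 489.7 -103.6   97.7] [ 71.8  -0.5 117. ]
140 84 281.5 [ 486.  -102.8   97.9] [ 68.1  -0.6 116.9]
155 83 282.0 [ 482.1 -102.3   98. ] [ 64.2  -0.5 116.7]
170 83 282.0 [ 478.4 -101.7   99.2] [ 60.4  -0.5 115.6]
185 81 282.0 [ 474.2 -101.1   98.4] [ 56.1  -0.5 116.5]
```

```bash
python3 -m inch '[[0,2,0,0,0],[0,4,0,-0.5,0],[0,5,0,-1,0],[0,6,0,-1,0],[0,7,0,-1.5,0],[0,8,0,-1.5,0],[0,9,0,-2,0],[0,10,0,-2,0],[0,10,0,-2,0],[0,10,0,-2,0]]'
python3 - <<'E'
from h import *
np.set_printoptions(precision=1,suppress=True)
s,o=tabq(range(95,200,15))
print(s['tool_pos'],s['ft_force'],s['wrist_torque'],s['t'])
for x in o: print(*x)
E
```

```text
t: 10.43
tool_pos: [426.2, -93.8, 216.0]
orientation: [0.997, -0.081, -0.01, 0.0]
ft_force: [-19.6, 2.5, 7.7]
gripper_width: 11.9
finger_force: 71.0
[426.2 -93.8 216. ] [-19.6   2.5   7.7] [0.6 3.3 0. ] 10.4333
110 89 280.0 [ 498.7 -105.   100.4] [ 75.5  -0.9 114.2]
125 89 280.0 [ 495.2 -104.4  101.6] [ 71.9  -0.9 113.1]
140 87 280.0 [ 491.6 -103.8  100.8] [ 68.3  -0.9 113.9]
155 87 280.0 [ 488.  -103.2  102. ] [ 64.6  -0.9 112.8]
170 86 280.5 [ 484.3 -102.7  102.3] [ 60.9  -0.8 112.6]
185 85 280.0 [ 480.5 -102.   102.5] [ 57.   -0.9 112.5]
```

```bash
python3 -m inch '[[0,1,0,0,0],[0,2,0,0.5,0],[0,3,0,1,0],[0,4,0,1,0],[0,5,0,1.5,0],[0,5,0,2,0],[0,6,0,2,0],[0,6,0,2,0],[0,6,0,2,0],[0,6,0,2,0]]'
python3 - <<'E'
from h import *
np.set_printoptions(precision=1,suppress=True)
s,o=tabq(range(95,200,15))
print(s['tool_pos'],s['ft_force'],s['wrist_torque'],s['t'])
for x in o: print(*x)
a=snap('side'); cv2.imwrite('pics/c6.png',cv2.resize(a[190:290,190:330],None,fx=4,fy=4,interpolation=cv2.INTER_CUBIC)[:,:,::-1])
E
```

```text
t: 11.32
tool_pos: [431.1, -94.6, 213.6]
orientation: [0.997, -0.081, -0.011, 0.0]
ft_force: [-20.6, 4.1, 9.2]
gripper_width: 12.3
finger_force: 72.8
[431.1 -94.6 213.6] [-20.6   4.1   9.2] [0.7 3.7 0. ] 11.3167
125 94 279.5 [ 500.  -105.1  103.3] [ 72.1  -1.  108.7]
140 94 279.5 [ 496.7 -104.6  104.4] [ 68.7  -1.  107.7]
155 93 280.0 [ 493.3 -104.1  104.7] [ 65.3  -0.9 107.5]
170 93 280.0 [ 490.  -103.6  105.8] [ 61.9  -0.9 106.4]
185 91 280.0 [ 486.3 -103.   105.3] [ 58.1  -0.9 107. ]
```

View pics/c6.png

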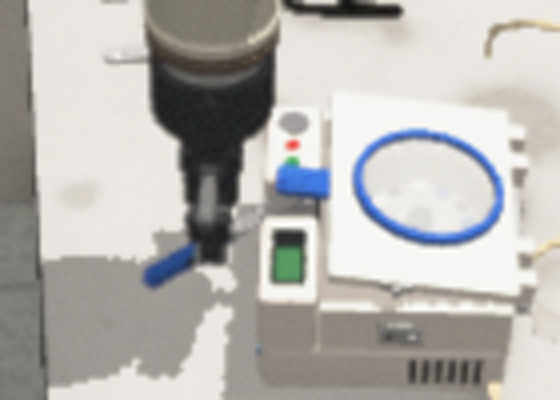

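```bash
python3 -m inch '[[0,-4,0,0,0],[0,-8,0,-0.5,0],[0,-13,0,-1,0],[0,-18,0,-2,0],[0,-24,0,-2,0],[0,-31,0,-2,0],[0,-38,0,-2,0],[0,-46,0,-2,0],[0,-54,0,-2,0],[0,-60,0,-2,0]]'
python3 - <<'E'
from h import *
np.set_printoptions(precision=1,suppress=True)
s=r.read_state(); print(s['tool_pos'],s['ft_force'],s['t'])
a=snap('side'); s,o=tabq(range(95,200,15))
for x in o: print(*x)
b=snap('wrist')
c=cv2.resize(a[190:290,190:330],None,fx=4,fy=4,interpolation=cv2.INTER_CUBIC)
cv2.imwrite('pics/c7.png',np.vstack([c[:350,:560],b[:250]])[:,:,::-1])
E
```

```text
t: 12.25
tool_pos: [379.0, -85.9, 218.7]
orientation: [0.997, -0.081, -0.0, 0.0]
ft_force: [0.1, -0.5, 0.3]
gripper_width: 12.3
finger_force: 71.5
[379.  -85.9 218.7] [ 0.1 -0.5  0.3] 12.25
```

View pics/c7.png

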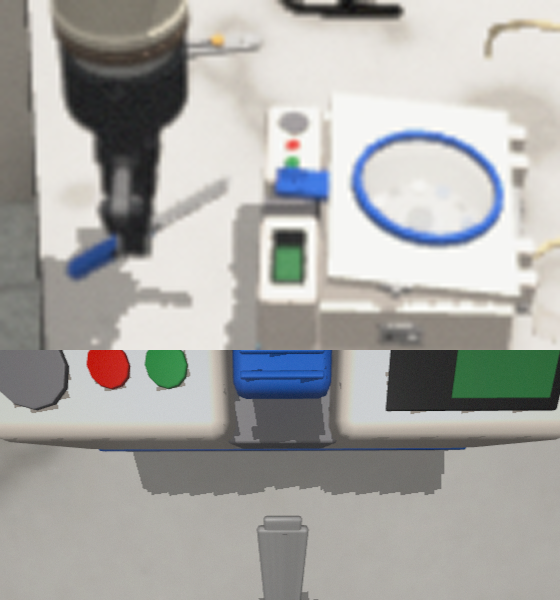

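```bash
python3 -m inch '[[0,0,0,-38,0],[0,0,30,-42,0],[0,0,70,-42,0],[0,0,110,-42,0],[0,10,148,-42,0],[0,30,182,-42,0],[0,55,212,-42,0],[0,86,213,-42,0],[0,86,213,-42,0],[0,86,213,-42,0]]'
python3 -m inch '[[0,0,0,20,0],[0,0,0,38,0],[0,0,0,46,0],[0,0,0,52,0],[0,0,0,58,0],[0,0,0,64,0],[0,0,0,70,0],[0,0,0,75,0],[0,0,0,80,0],[0,0,0,83,0]]'
python3 - <<'E'
from h import *
np.set_printoptions(precision=1,suppress=True)
s=r.read_state(); print(s['tool_pos'],s['ft_force'],s['t']); k=K('wrist')
im=snap('wrist')
d=vision.regions_of('wrist','spatula')
for x in d[:2]:
    q=np.argwhere(x['pixels']); print(x['score'],q.min(0),q.max(0))
M=R.from_quat(s['orientation']).as_matrix()
for th in (0,10,20,30,40):
    t=np.radians(th); print(th,proj('wrist',M@np.array([77.5*np.cos(t),0,169.5-77.5*np.sin(t)])+s['tool_pos'],k))
E
```

```text
t: 13.23
tool_pos: [432.4, -310.8, 260.6]
orientation: [0.997, -0.081, 0.001, -0.0]
ft_force: [-0.5, -0.3, 0.3]
gripper_width: 12.0
finger_force: 71.5
t: 14.07
tool_pos: [436.7, -311.5, 182.1]
orientation: [0.997, -0.08, 0.007, 0.003]
ft_force: [8.0, -1.5, 13.5]
gripper_width: 12.0
finger_force: 79.3
[ 436.7 -311.5  182.1] [ 8.  -1.5 13.5] 14.0667
0.63 [112 261] [374 302]
0 [283.1 107. ]
10 [283.2 109.5]
20 [283.3 119.8]
30 [283.4 139.9]
40 [283.5 171.3]
```

```bash
python3 -m inch '[[0,-2,0,0,0],[0,-3,0,1,0],[0,-3,0,1,0],[0,-3,0,1,0],[50,-3,0,0,0],[50,-3,0,0,0],[50,-3,0,0,0],[50,-3,0,0,0],[50,-3,0,0,0],[50,-3,0,0,0]]'
python3 -m inch '[[50,-3,0,-30,0],[50,-3,0,-70,0],[50,-3,0,-110,0],[50,-3,0,-120,0],[50,-3,0,-120,0],[50,-3,0,-120,0],[50,-3,0,-120,0],[50,-3,0,-120,0],[50,-3,0,-120,0],[50,-3,0,-120,0]]'
python3 - <<'E'
from h import *
np.set_printoptions(precision=1,suppress=True)
s=r.read_state(); print(s['tool_pos'],s['ft_force'],s['t']); k=K('wrist')
im=snap('wrist')
d=vision.regions_of('wrist','spatula')
for x in d[:2]:
    q=np.argwhere(x['pixels']); print(x['score'],q.min(0),q.max(0)); a=q[q[:,0]==q[:,0].min()].mean(0); b=q[q[:,0]==q[:,0].max()].mean(0)
    A=ray('wrist',a[::-1],7,k);B=ray('wrist',b[::-1],12,k);print(A,B,np.linalg.norm(A-B))
E
```

```text
t: 15.0
tool_pos: [427.3, -309.5, 177.3]
orientation: [0.997, -0.081, -0.0, -0.0]
ft_force: [0.4, -0.2, 0.1]
gripper_width: 49.6
finger_force: 0.0
t: 15.83
tool_pos: [424.4, -308.9, 296.5]
orientation: [0.997, -0.081, -0.001, -0.001]
ft_force: [0.2, 0.5, 0.1]
gripper_width: 49.6
finger_force: 0.0
[ 424.4 -308.9  296.5] [0.2 0.5 0.1] 15.8333
0.76 [ 93 273] [261 292]
[ 512.9 -323.1    7. ] [ 378.2 -301.8   12. ] 136.50079155093883
```

```bash
python3 -m inch '[[50,2,-30,-30,0],[50,6,-70,-34,0],[50,10,-110,-34,0],[50,14,-148,-34,0],[50,18,-182,-34,0],[50,22,-213,-34,0],[50,22,-213,-34,0],[50,22,-213,-34,0],[50,22,-213,-34,0],[50,22,-213,-34,0]]'
python3 - <<'E'
from h import *
np.set_printoptions(precision=1,suppress=True)
vision.get_image('top')
s,o=tabq(range(150,330,10),'w8.png',220,345)
print(s['tool_pos'],s['t'])
for x in o: print(*x)
k=K('wrist')
P=lambda p:proj('wrist',p,k)
for e in (-15,0,19):
    d=np.array([.987,-.162,0])
    q=.12; a=np.array([617.2,-124.6,70])
    c=a-d*((141-e)*np.cos(q)-21*np.sin(q)); c[2]+=(141-e)*np.sin(q)+21*np.cos(q); print(e,c,P(c),totool(c,s))
E
```

```text
t: 16.77
tool_pos: [480.5, -103.9, 331.5]
orientation: [0.997, -0.082, -0.0, 0.0]
ft_force: [-0.6, -0.1, 0.2]
gripper_width: 50.0
finger_force: 0.0
[ 480.5 -104.   331.5] 16.8167
160 117 278.0 [ 546.  -113.8  240. ] [66.2 -1.2 91.4]
170 93 278.0 [ 541.7 -112.9  225. ] [ 61.9  -1.4 106.4]
180 56 278.5 [ 529.9 -110.5  176. ] [ 49.9  -1.8 155.4]
210 33 279.0 [ 494.3 -104.    94.9] [ 13.8  -2.5 236.6]
220 34 279.5 [ 489.9 -103.6  102.8] [  9.4  -2.1 228.6]
230 33 279.0 [ 481.8 -101.9   98.8] [  1.   -2.4 232.7]
240 34 279.5 [ 477.7 -101.6  106.6] [ -3.   -2.1 224.8]
250 32 279.5 [466.5 -99.7  96.5] [-14.4  -2.2 235. ]
-15 [466.8 -99.9 109.5] [279.8 257.6] [-14.   -1.9 222. ]
0 [ 481.5 -102.3  107.7] [279.7 235.1] [  0.8  -2.  223.7]
19 [ 500.1 -105.4  105.5] [279.6 205.7] [ 19.7  -2.  226. ]
```

```bash
python3 -m inch '[[50,-2,-2,15,0],[50,-2,-2,30,0],[50,-2,-2,45,0],[50,-2,-2,55,0],[50,-2,-2,60,0],[50,-2,-2,63,0],[50,-2,-2,63,0],[50,-2,-2,63,0],[50,-2,-2,63,0],[50,-2,-2,63,0]]'
python3 -m inch '[[0,0,0,0,0],[0,0,0,0,0],[0,0,0,0,0],[0,0,0,0,0],[0,0,0,0,0],[0,0,0,0,0],[0,0,0,0,0],[0,0,0,0,0],[0,0,0,0,0],[0,0,0,0,0]]'
python3 - <<'E'
from h import *
s=r.read_state(); print(s['tool_pos'],s['ft_force'],s['wrist_torque'],s['q'])
E
```

```text
t: 17.7
tool_pos: [479.6, -100.3, 269.3]
orientation: [0.997, -0.081, 0.001, 0.0]
ft_force: [-0.3, 0.9, 0.6]
gripper_width: 49.9
finger_force: 0.0
t: 18.53
tool_pos: [479.1, -101.7, 269.1]
orientation: [0.997, -0.082, 0.0, 0.001]
ft_force: [-0.4, -5.3, 2.4]
gripper_width: 20.4
finger_force: 60.4
[ 479.07581495 -101.74914939  269.11489106] [-0.44870891 -5.34299457  2.42245958] [-1.03342489  0.34360135  0.18883078] [ 0.58257581  0.42808121 -0.51166447  2.05229348  0.31155653  0.73503726
 -1.85823768]
```

Run:
```python
import numpy as np
p=lambda q:np.array([-(143.4*np.cos(q)-17*np.sin(q)),143.4*np.sin(q)+17*np.cos(q)])
qs=[.12,.50,.88,1.22]
for a,b in zip(qs[:-1],qs[1:]):
    print(a,b,[[round(float(v),1) for v in (p(a+(b-a)*i/9)-p(a))*[1,-1]] for i in range(1,10)])
```

```text
0.12 0.5 [[1.6, -5.9], [3.4, -11.7], [5.4, -17.5], [7.7, -23.1], [10.2, -28.7], [13.0, -34.1], [16.0, -39.4], [19.2, -44.6], [22.6, -49.6]]
0.5 0.88 [[3.6, -4.9], [7.5, -9.6], [11.5, -14.2], [15.7, -18.6], [20.1, -22.8], [24.7, -26.8], [29.5, -30.7], [34.4, -34.3], [39.4, -37.7]]
0.88 1.22 [[4.6, -2.9], [9.4, -5.6], [14.2, -8.1], [19.2, -10.4], [24.2, -12.5], [29.3, -14.5], [34.4, -16.2], [39.7, -17.8], [45.0, -19.2]]
```

```bash
python3 -m inch '[[0,1.6,0,-6,0],[0,3.4,0,-11.7,0],[0,5.4,0,-17.5,0],[0,7.7,0,-23,0],[0,10.2,0,-28.7,0],[0,13,0,-34,0],[0,16,0,-39.4,0],[0,19.2,0,-44.6,0],[0,22.6,0,-49.6,0],[0,22.6,0,-49.6,0]]'
python3 - <<'E'
from h import *
np.set_printoptions(precision=1,suppress=True)
s=r.read_state(); print(s['tool_pos'],s['ft_force'],s['wrist_torque'],s['gripper_width'])
k=K('wrist'); im=snap('wrist')
hsv=cv2.cvtColor(im,cv2.COLOR_RGB2HSV); m=cv2.inRange(hsv,(100,120,60),(128,255,255))
for y in range(150,300,10):
    x=np.nonzero(m[y,200:370])[0]+200
    if len(x): print(y,x.min(),x.max(),len(x))
E
```

```text
t: 19.37
tool_pos: [503.0, -105.7, 318.8]
orientation: [0.997, -0.082, 0.002, 0.001]
ft_force: [6.7, -5.6, -10.6]
gripper_width: 20.2
finger_force: 59.0
[ 503.  -105.7  318.8] [  6.7  -5.6 -10.6] [-1.2 -1.1  0.1] 20.173727724132842
150 200 369 11
160 200 369 22
170 201 363 30
180 207 355 39
190 219 344 48
200 233 330 97
210 258 305 45
250 260 304 45
260 261 303 43
270 261 303 43
280 261 303 43
290 261 303 43
```

```bash
python3 -m inch '[[0,3.6,0,-4.9,0],[0,7.5,0,-9.6,0],[0,11.5,0,-14.2,0],[0,15.7,0,-18.6,0],[0,20,0,-22.8,0],[0,24.7,0,-26.8,0],[0,29.5,0,-30.7,0],[0,34.4,0,-34.3,0],[0,39.4,0,-37.7,0],[0,39.4,0,-37.7,0]]'
python3 -m inch '[[0,4.6,0,-3,0],[0,9.4,0,-5.6,0],[0,14.2,0,-8,0],[0,19.2,0,-10.4,0],[0,24.2,0,-12.5,0],[0,29.3,0,-14.5,0],[0,34.4,0,-16.2,0],[0,39.7,0,-17.8,0],[0,45,0,-19.2,0],[0,45,0,-19.2,0]]'
python3 - <<'E'
from h import *
np.set_printoptions(precision=1,suppress=True)
s=r.read_state(); print(s['t'],s['tool_pos'],s['ft_force'],s['wrist_torque'],s['gripper_width'])
a=snap('side'); s=r.read_state();k=K('wrist');print(s['tool_pos']); b=snap('wrist')
c=cv2.resize(a[170:290,200:340],None,fx=4,fy=4,interpolation=cv2.INTER_CUBIC)
cv2.imwrite('pics/side9.png',a[:,:,::-1]);cv2.imwrite('pics/w9.png',b[:,:,::-1])
cv2.imwrite('pics/c9.png',np.vstack([c[:,:560],b[300:420]*0])[:,:,::-1])
big=np.zeros((600,800,3),np.uint8); big[:480,:480]=cv2.resize(a[160:280,220:340],None,fx=4,fy=4,interpolation=cv2.INTER_CUBIC)
big[:420,480:]=b[:,120:440]; cv2.imwrite('pics/c9.png',big[:,:,::-1])
E
```

```text
t: 20.25
tool_pos: [540.8, -111.9, 355.0]
orientation: [0.997, -0.082, 0.0, 0.0]
ft_force: [4.0, -4.7, -11.6]
gripper_width: 19.7
finger_force: 59.0
t: 21.08
tool_pos: [585.0, -118.8, 374.7]
orientation: [0.997, -0.082, -0.001, 0.001]
ft_force: [-0.7, -5.2, -8.6]
gripper_width: 18.8
finger_force: 59.2
21.0833 [ 585.  -118.8  374.7] [-0.7 -5.2 -8.6] [-1.1  0.4 -0.2] 18.769884861475656
[ 584.6 -118.8  374.5]
```

View pics/c9.png

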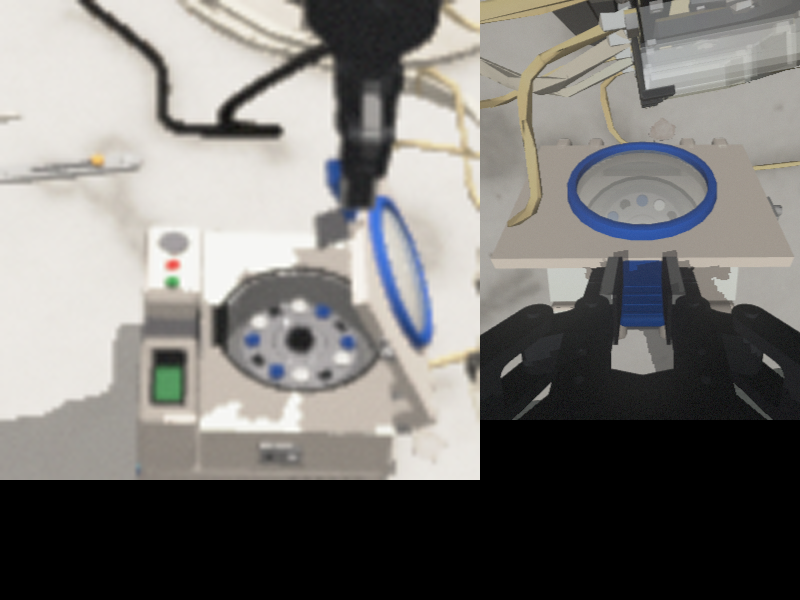

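```bash
cat >> h.py <<'E'
H=np.array([617.2,-124.6,70.]); D=np.array([.987,-.162,0]); Y=np.array([.162,.987,0])
def lidpt(q,e,y,z):  # e: from tab centre toward hinge, z: lid-frame height above hinge axis when shut
    h=(141-e)*np.cos(q)-z*np.sin(q); v=(141-e)*np.sin(q)+z*np.cos(q)
    return H-D*h+Y*y+np.array([0,0,v])
E
python3 - <<'E'
from h import *
np.set_printoptions(precision=1,suppress=True)
s=r.read_state(); k=K('wrist'); ks=K('side'); print(s['tool_pos'])
for q in (1.10,1.15,1.2,1.25,1.3):
    print(q,[proj('wrist',lidpt(q,e,0,21),k) for e in (-15,19)],[proj('wrist',lidpt(q,19,y,21),k) for y in (85,-85)],'|side',proj('side',lidpt(q,19,-85,21),ks),proj('side',lidpt(q,141,-85,21),ks), proj('side',lidpt(q,-15,-11,21),ks),'tab',totool(lidpt(q,0,0,17),s))
b=cv2.imread('pics/w9.png'); hsv=cv2.cvtColor(b,cv2.COLOR_BGR2HSV); m=cv2.inRange(hsv,(100,120,40),(128,255,255))
for y in range(244,340,6):
    x=np.nonzero(m[y,230:330])[0]+230
    if len(x): print(y,x.min(),x.max(),len(x))
g=b[:,:,::-1].astype(int)
print([tuple(g[y,420]) for y in range(245,275,3)])
E
```

```text
[ 584.3 -118.7  374.5]
1.1 [array([283.5, 327.2]), array([283.2, 266.5])] [array([123.4, 266.6]), array([442.9, 266.4])] |side [307.4 236.9] [327.6 269.1] [300.5 204.8] tab [-15.    0.2 171.1]
1.15 [array([283.5, 316.2]), array([283.2, 257.6])] [array([120.2, 257.7]), array([446.1, 257.5])] |side [310.1 236.5] [327.7 269.3] [303.8 204.1] tab [ -8.3   0.2 168.8]
1.2 [array([283.6, 303.8]), array([283.3, 248. ])] [array([117.2, 248.1]), array([449.2, 247.9])] |side [312.8 236.1] [327.9 269.6] [307.1 203.5] tab [ -1.4   0.2 166.9]
1.25 [array([283.6, 290. ]), array([283.3, 237.7])] [array([114.3, 237.8]), array([452.1, 237.5])] |side [315.6 235.9] [328.  269.9] [310.5 203. ] tab [  5.5   0.2 165.3]
1.3 [array([283.6, 274.7]), array([283.3, 226.7])] [array([111.6, 226.8]), array([454.9, 226.5])] |side [318.3 235.7] [328.1 270.1] [313.9 202.7] tab [ 12.5   0.2 164. ]
262 264 300 37
268 264 300 37
274 264 301 38
280 264 300 37
286 264 301 38
292 263 301 39
298 262 301 40
304 262 302 41
310 262 302 41
316 261 303 43
322 260 304 45
[(np.int64(158), np.int64(151), np.int64(142)), (np.int64(162), np.int64(153), np.int64(144)), (np.int64(158), np.int64(150), np.int64(141)), (np.int64(159), np.int64(151), np.int64(141)), (np.int64(193), np.int64(184), np.int64(171)), (np.int64(199), np.int64(189), np.int64(178)), (np.int64(198), np.int64(189), np.int64(178)), (np.int64(194), np.int64(184), np.int64(175)), (np.int64(174), np.int64(171), np.int64(164)), (np.int64(172), np.int64(170), np.int64(164))]
```

```bash
python3 -m inch '[[0,2,0,0,0],[0,4,0,0,0],[0,6,0,-0.3,0],[0,8,0,-0.6,0],[0,10,0,-0.8,0],[0,11,0,-1,0],[0,12,0,-1,0],[0,12,0,-1,0],[0,12,0,-1,0],[0,12,0,-1,0]]'
cat > m.py <<'E'
from h import *
from scipy.optimize import least_squares
np.set_printoptions(precision=2,suppress=True)
r.read_state(); k=K('wrist'); s=r.read_state(); b=snap('wrist','wm.png'); a=snap('side','sm.png')
print(s['t'],s['tool_pos'],s['ft_force'],s['gripper_width'],abs(s['dq']).max())
hsv=cv2.cvtColor(b,cv2.COLOR_RGB2HSV); m=cv2.inRange(hsv,(100,120,40),(128,255,255))
t=np.nonzero(m[200:360,272:292].sum(1)>255*8)[0]+200; print('blue rows',t.min(),t.max())
g=cv2.cvtColor(b,cv2.COLOR_RGB2GRAY).astype(float)
for c in (150,170,400,420):
    col=cv2.GaussianBlur(g,(3,3),0)[215:290,c-3:c+4].mean(1); d=np.diff(col); i=np.argsort(-abs(d))[:4]; print(c,[(int(j)+215,round(d[j])) for j in sorted(i)])
for q in np.arange(1.1,1.36,.04):
    print(round(q,2),'tabfront top/bot',proj('wrist',lidpt(q,-15,0,21),k)[1],proj('wrist',lidpt(q,-15,0,13),k)[1],'lid edge',proj('wrist',lidpt(q,19,0,21),k)[1],'tool',totool(lidpt(q,0,0,17),s))
# blue ring: plane ellipse; fit q, centre e, radius
n,l,st,ce=cv2.connectedComponentsWithStats(m); 
big=[i for i in range(1,n) if st[i,4]>600 and st[i,2]>100]
for i in big:
    cn=max(cv2.findContours((l==i).astype(np.uint8),cv2.RETR_EXTERNAL,cv2.CHAIN_APPROX_NONE)[0],key=len)
    pts=cn[:,0,:].astype(float); pts=pts[(pts[:,1]<pts[:,1].max()-3)]
    f,cx,cy,T,_=k; Ri=T[:3,:3].T; o=-Ri@T[:3,3]
    dr=np.c_[(pts[:,0]-cx)/f,-(pts[:,1]-cy)/f,-np.ones(len(pts))]@Ri.T
    def res(v,full=False):
        q,ec,rad,yc=v; zp=22
        nrm=D*np.sin(q)+np.array([0,0,np.cos(q)]); p0=lidpt(q,0,0,zp)
        P=o+dr*(((p0-o)@nrm)/(dr@nrm))[:,None]
        ax=D*np.cos(q)-np.array([0,0,np.sin(q)])
        e=(P-p0)@ax; y=(P-p0)@Y
        return np.hypot(e-ec,y-yc)-rad
    so=least_squares(res,[1.2,75,45,0],loss='soft_l1'); print('ring q,ec,rad,yc',so.x,'cost',so.cost,len(pts))
E
python3 m.py
```

```text
t: 22.02
tool_pos: [596.5, -120.6, 376.9]
orientation: [0.997, -0.082, -0.0, 0.001]
ft_force: [-2.3, -5.7, -1.3]
gripper_width: 18.6
finger_force: 59.0
22.0167 [ 596.48 -120.58  376.9 ] [-2.32 -5.67 -1.26] 18.589096041643042 0.0013175183063089911
blue rows 231 329
150 [(262, 17), (263, 18), (273, -14), (274, -9)]
170 [(262, 20), (263, 16), (272, -10), (273, -15)]
400 [(260, 14), (261, 22), (262, 11), (271, -10)]
420 [(260, 15), (261, 22), (262, 11), (271, -10)]
1.1 tabfront top/bot 346.66012065048545 353.6840149128913 lid edge 285.4475834289946 tool [-27.64   0.32 173.55]
1.14 tabfront top/bot 338.79862349883723 346.9235070869461 lid edge 278.91324333805557 tool [-22.27   0.32 171.7 ]
1.18 tabfront top/bot 330.06719513665945 339.32828355308607 lid edge 271.9202936991701 tool [-16.83   0.31 170.07]
1.22 tabfront top/bot 320.45655648382757 330.880137332784 lid edge 264.4806310012881 tool [-11.32   0.31 168.66]
1.26 tabfront top/bot 309.96679214822046 321.5684275562263 lid edge 256.61066822397663 tool [ -5.77   0.31 167.46]
1.3 tabfront top/bot 298.6086249814937 311.39137414722035 lid edge 248.33150232151922 tool [ -0.17   0.3  166.5 ]
1.34 tabfront top/bot 286.404563533231 300.35730610459797 lid edge 239.66899868929372 tool [  5.46   0.3  165.75]
ring q,ec,rad,yc [ 1.17 91.06 51.19  0.76] cost 35.53844348341297 289
```

```bash
cat > m2.py <<'E'
from h import *
from scipy.optimize import least_squares
np.set_printoptions(precision=3,suppress=True)
def ringpts(b,lo):
    hsv=cv2.cvtColor(b,cv2.COLOR_BGR2HSV); m=cv2.inRange(hsv,(100,lo,40),(130,255,255))
    n,l,st,ce=cv2.connectedComponentsWithStats(m)
    return m,l,st
def rays(k,pts):
    f,cx,cy,T,_=k; Ri=T[:3,:3].T; o=-Ri@T[:3,3]
    return o,np.c_[(pts[:,0]-cx)/f,-(pts[:,1]-cy)/f,-np.ones(len(pts))]@Ri.T
def ey(o,dr,q,zp,dx=0):
    nrm=D*np.sin(q)+np.array([0,0,np.cos(q)]); p0=lidpt(q,0,0,zp)+D*dx
    P=o+dr*(((p0-o)@nrm)/(dr@nrm))[:,None]; ax=D*np.cos(q)-np.array([0,0,np.sin(q)])
    return (P-p0)@ax,(P-p0)@Y
# closed, top
b=cv2.imread('pics/top1.png'); m,l,st=ringpts(b,90); m[:150]=0;m[205:]=0;m[:,:305]=0;m[:,355:]=0
pts=cv2.convexHull(np.argwhere(m)[:,::-1].astype(np.int32))[:,0,:].astype(float)
o,dr=rays(K('top'),pts)
e,y=ey(o,dr,0.0,23); so=least_squares(lambda v:np.hypot(e-v[0],y-v[1])-v[2],[75,0,45],loss='soft_l1'); print('closed ec,yc,rad',so.x,so.cost,len(pts))
ec,yc,rad=so.x
b=cv2.imread('pics/wm.png'); k=K('wrist'); m,l,st=ringpts(b,100); m[252:]=0
i=[i for i in range(1,len(st)) if st[i,2]>100 and st[i,4]>600][0]
pts=np.argwhere(l==i)[:,::-1]; pts=pts[pts[:,1]<252]; 
pts=cv2.convexHull(pts.astype(np.int32))[:,0,:].astype(float); print(pts.min(0),pts.max(0))
o,dr=rays(k,pts)
def res(v,ec=ec): 
    e,y=ey(o,dr,v[0],23,v[3] if len(v)>3 else 0); return np.hypot(e-ec,y-v[1])-v[2]
for c in (ec-2,ec,ec+2):
    so=least_squares(res,[1.2,0,rad],args=(c,),loss='soft_l1'); print(c,'q,yc,rad',so.x,so.cost)
so=least_squares(lambda v:np.r_[res([v[0],v[1],rad]),0],[1.2,0],loss='soft_l1'); print('rad fixed',so.x,so.cost)
E
python3 m2.py
```

```text
closed ec,yc,rad [82.104 -0.22  47.119] 0.8420204760827785 24
[209. 156.] [354. 245.]
80.10421661102814 q,yc,rad [ 1.26   0.659 53.032] 80.53711532751858
82.10421661102814 q,yc,rad [ 1.243  0.681 52.78 ] 60.79993285497866
84.10421661102814 q,yc,rad [ 1.226  0.704 52.517] 41.74623012594623
rad fixed [1.195 0.573] 178.01806646474944
```

```bash
python3 -m inch '[[0,1,0,0,0],[0,2,0,-0.3,0],[0,3,0,-0.7,0],[0,3.5,0,-1,0],[0,3.5,0,-1,0],[0,3.5,0,-1,0],[0,3.5,0,-1,0],[0,3.5,0,-1,0],[0,3.5,0,-1,0],[0,3.5,0,-1,0]]'
python3 m.py; python3 m2.py | tail -4
python3 - <<'E'
from h import *
np.set_printoptions(precision=1,suppress=True)
ks=K('side'); a=cv2.imread('pics/sm.png').astype(int)
for q in (1.2,1.26,1.32): print(q,[proj('side',lidpt(q,ec,0,23),ks) for ec in (82-47,82,82+47)],proj('side',lidpt(q,82,-47,23),ks),proj('side',lidpt(q,82,47,23),ks))
hsv=cv2.cvtColor(a.astype(np.uint8),cv2.COLOR_BGR2HSV); m=cv2.inRange(hsv,(100,110,60),(130,255,255)); m[:200]=0;m[255:]=0;m[:,:308]=0;m[:,345:]=0
for y in range(203,252,4):
    x=np.nonzero(m[y])[0]
    if len(x): print(y,x.min(),x.max())
E
```

```text
t: 22.95
tool_pos: [599.8, -121.2, 377.6]
orientation: [0.997, -0.082, -0.001, 0.001]
ft_force: [-1.5, -4.8, -2.6]
gripper_width: 18.3
finger_force: 59.5
22.95 [ 599.75 -121.15  377.58] [-1.52 -4.81 -2.58] 18.341224622445576 0.002875637855518651
blue rows 232 328
150 [(262, 12), (263, 25), (264, 15), (274, -11)]
170 [(262, 15), (263, 22), (273, -12), (274, -14)]
400 [(261, 20), (262, 20), (272, -13), (273, -8)]
420 [(260, 9), (261, 23), (262, 18), (272, -12)]
1.1 tabfront top/bot 351.2313682303777 358.0156786115274 lid edge 289.9198874231483 tool [-30.85   0.31 174.25]
1.14 tabfront top/bot 343.5711082956313 351.4397248868738 lid edge 283.5172079750173 tool [-25.48   0.3  172.4 ]
1.18 tabfront top/bot 335.05261710695703 344.04051129870624 lid edge 276.6592305924029 tool [-20.04   0.3  170.76]
1.22 tabfront top/bot 325.66633875628503 335.7998054532978 lid edge 269.35734016447003 tool [-14.53   0.3  169.35]
1.26 tabfront top/bot 315.4118231053029 326.70673503578104 lid edge 261.62734524205376 tool [ -8.98   0.29 168.15]
1.3 tabfront top/bot 304.2989648897038 316.75904612825 lid edge 25
[... 214 characters left out ...]
8293768627 285
80.10421661102814 q,yc,rad [ 1.281  0.902 53.227] 89.18910258327298
82.10421661102814 q,yc,rad [ 1.265  0.881 52.985] 68.24808583721287
84.10421661102814 q,yc,rad [ 1.249  0.862 52.726] 47.95756971407709
rad fixed [1.218 0.756] 197.0897305498724
1.2 [array([314.1, 214.8]), array([319.7, 227.9]), array([325.1, 240.5])] [320.8 241.9] [318.8 214.8]
1.26 [array([316.8, 214.6]), array([321.3, 228. ]), array([325.5, 240.8])] [322.4 241.9] [320.3 214.8]
1.32 [array([319.5, 214.6]), array([322.8, 228.1]), array([325.9, 241.1])] [323.9 242.1] [321.7 215. ]
203 309 310
207 310 310
211 317 318
215 317 319
219 318 319
223 318 320
227 319 321
231 320 322
235 321 323
239 323 328
243 324 328
```

```bash
python3 -m inch '[[0,0,0,0,0],[0,0,0,0,0],[0,0,0,0,0],[0,0,0,0,0],[0,0,0,0,0],[0,0,0,0,0],[0,0,0,0,0],[0,0,0,0,0],[0,0,0,0,0],[0,0,0,0,0]]' && python3 m.py | sed -n 1,6p
```

```text
t: 23.88
tool_pos: [599.7, -121.2, 377.6]
orientation: [0.997, -0.082, -0.001, 0.001]
ft_force: [-2.7, -4.6, -3.1]
gripper_width: 18.6
finger_force: 59.5
23.8833 [ 599.74 -121.17  377.58] [-2.66 -4.58 -3.07] 18.597249501966015 0.0011008295576108312
blue rows 232 328
150 [(262, 12), (263, 25), (264, 14), (274, -11)]
170 [(262, 15), (263, 22), (273, -12), (274, -14)]
400 [(261, 20), (262, 20), (272, -12), (273, -8)]
420 [(260, 9), (261, 23), (262, 18), (272, -12)]
```

Still and stable; handing in.

```bash
python3 -c "
from plant import order
print(order.close_job())"
```

```text
the job is handed in; nothing more can be done
None
```

The lid is prised off its catch, the spatula lies flat on the bench to the right of the centrifuge, and the arm is holding the lid still by its tab at about 1.26 rad (72°, measured from the camera images to within about 0.02 rad); the job was handed in at about 24 s.

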